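# Nudge the nest plate onto its locating pins

## Robot

A 7-joint arm with a two-finger parallel gripper is mounted at the origin on the work surface. World frame = base frame: x ahead of the robot, y to its left, z up, the work surface at z = 0. Lengths are in m, angles in rad, forces in N, time in s.
With the tool pointing down it reaches from about 0.35 to 0.9 m from the base axis. Payload 7.2 kg.
Tool frame: the origin (TCP) lies midway between the tips of the shut fingers; the grasp point (between the pads) lies 19 mm behind it; z points along the fingers, y is the direction in which the jaws open and shut (so a half turn about z gives the same grasp; the last joint's range is limited). The gripper opens to 88 mm and grips with 3 to 60 N. Pads are 20 mm wide; open, the fingers measure 115 mm over their backs; the gripper's body (75 mm by 178 mm) begins 61 mm behind the grasp point.
Start: joints at [1.246, 0.411, -0.013, 1.596, 0.006, 1.134, -0.082], TCP at [0.159, -0.605, 0.223] pointing down, gripper open.
Joint ranges: [-2.95, 2.95], [-0.29, 1.99], [-1.47, 1.44], [0.14, 2.54], [-1.03, 4.17], [0.13, 1.85], [-2.86, 2.86]. Speed limits (rad/s): [2.39, 2.39, 3.01, 3.01, 3.14, 3.14, 3.14].

## Interface

Orientations are given as a unit quaternion [w, x, y, z].
In Python, from station import * gives the robot as it stands. The module is installed in compiled form; this text tells all that it offers.
- The arm moves only by the tool carry_out, never from a script. Its argument "rows" is a list of rows, each an object of numbers: "gripper": the closure, from -1 (fully open) to 1 (shut); "dx", "dy", "dz": the shift along the tool's x, y, z in mm; "twist": the turn about the tool's z in units of 6 degrees (1.0 is 6 degrees). In form: [{"gripper": .., "dx": .., "dy": .., "dz": .., "twist": ..}, ...]. A call has 1 to 10 rows; each row shifts and turns the commanded pose from where the row before left it, along the tool's axes as they then stand; what a row does not reach is not made up. A row lasts 1/10 s, in which the tool goes at most 50 mm and 8.59 degrees, less where a joint would pass 70% of its speed; a pose out of reach is approached as far as the arm can. A call is refused whole if a number of a shift passes 50 or a number of a turn 1, either way. A call with a gripper value outside its range is refused whole. The fingers move at their own pace and stop on an object; "newtons" is the grip in N (left out, the last holds). Time passes only in rows, so rows that do not move let the fingers close. It gives the time, the measured TCP pose, the force and the opening at its end, in the units of the state.
- get_obs(): the state, without advancing time (a new reading comes with each control period).
- capture(name): name is "side" or "top"; returns a dict with "image" (384x512x3 uint8, red, green, blue), "intrinsics" (3x3 intrinsics, pixels), "world_from_camera" (4x4, takes a point from camera to world coordinates). Camera axes: x right, y down, z forward; pixel columns grow to the right and rows downward; lengths in m; the calibration is good to about 2 mm. A picture is of the moment at which its call begins. There is no depth.
- hand_in(): hands the job in, once; it reports no verdict.
The state is a dict: "clock": time; "q": joint angles; "qd": joint speeds; "joint_torque": joint torques, N m; "position": TCP position; "ee_rot": TCP orientation; "ft_force": force on the tool from outside, world axes, zero at the start; "wrist_torque": the same for the moment, N m; "grip_width": opening from 0.0 (shut) to 1.0 (fully open).
Only numpy, scipy, OpenCV 4.12 (cv2) and the standard library are available. Lean on these libraries where they do the work, as an engineer would, in place of code of your own. Each camera call takes 0.05 s, during which the arm holds its last target.

## Task

The aluminium nest plate on the measuring fixture is lying crooked on top of the two locating pins. Push it sideways by its edges, without gripping or lifting it, until both holes drop over the pins and it lies flat on the fixture, then take the hand away. Leave everything else where it stands.

Things in the scene. Friction and masses are not known exactly. Their poses are not given: they have to be found in the camera images.
- fixture: dark steel slab fixed to the table, mm: 20 thick, 200 in x (+-100), 250 in y (+100 to -150). Origin on the table under the centre of the plate's seat; z up, x roughly away from the robot. No fences. Its two pins stand at x 35, y +-35. A white line 2 wide marked on it, inner edge 112 (x) x 142 (y), centred on the origin, frames the seated plate with an even gap of about 1, edges parallel
- nest_plate: loose aluminium plate, mm: 110 (x) x 140 (y) x 10, 0.3 to 0.6 kg, two holes at x 35, y +-35; low ring (56 wide, 5 high) on top at x -16. Origin: centre of underside; seated, its axes match the fixture's. At the start it lies 12 to 24 too far to fixture +y, up to 8 off in x, turned up to 0.1 rad, and tilted: resting on both pin noses and its -x edge, with the +x edge raised about 12
- left_pin (a point): foot, on the fixture's upper face (20 mm above the table), of the steel pin on the +y side: diameter 8, 10 tall, upper half tapering to a 3 wide flat nose; fixed. Hidden under the plate at the start. Axes as the fixture
- right_pin (a point): the same for the like pin on the -y side
- left_hole (a point): centre, at the plate's underside, of its +y through hole, diameter 11 mm; goes over left_pin. The plate slides under light pushes (about 2 to 4 N) on its edges; when both holes are over the pins it drops flat, and the pins then stop it from sliding
- right_hole (a point): the same for the -y hole; goes over right_pin
- gauge_cylinder: bystander: plain upright steel cylinder, diameter 22, 36 tall, standing on the fixture's wider side (-y); origin at the centre of its underside (mm); leave alone
- thumb_nut: bystander: small stepped brass thumb nut, diameter 24, 22 tall, standing on the fixture's wider side (-y); origin at the centre of its underside (mm); leave alone
- ring_gauge: bystander: flat steel ring, outside 52, bore 26, 16 tall, on the table; origin at the centre of its underside (mm); leave alone
- jar: bystander: small jar with black cap, diameter 44, 62 tall, on the table on the +y side of the fixture; origin at the centre of its underside (mm); leave alone
- steel_block: bystander: dark steel block 50 x 35 x 30 tall, on the table beyond the fixture; origin at the centre of its underside (mm); leave alone
- caliper: bystander: caliper lying flat, 160 long along its x, jaws at its +x end, 12 thick, on the table on the +y side; origin on the table under the middle of its beam (mm); leave alone
- screwdriver: bystander: screwdriver lying flat along its x, 160 long, black handle to -x, on the table on the -y side; origin low at its middle (mm); leave alone
Mind the look-alikes: they are no part of the job. There is more than one size of the nest_plate; the job needs the smallest.

How it is judged:
By the outcome, as a careful person would: the job done as asked, in the order asked, and still so for the second after the job is handed in, with the robot touching nothing.
It also fails if it takes over 72 s, if anything falls off the work surface, if the arm or the gripper's body presses on something with over 40 N, if the wrist force passes 120 N, or if a joint passes its speed limit or range.

## Working session

There is one attempt and no reset: what is moved stays moved. The work goes in short steps, Python scripts to look and compute and a tool call to move; the robot and the scene stay as the last step left them, time stands still between calls to the robot, and variables do not carry over. Pictures are saved under pics/ and viewed, and the job is handed in when it is done.

Besides the shell and the picture viewer there is one more tool, called after "Call:" as name(argument=value, ...), one argument or row to a line, values as JSON. carry_out: Moves the arm, as the interface text tells. Its arguments: {"type":"object","properties":{"rows":{"type":"array","items":{"type":"object","properties":{"gripper":{"type":"number"},"dx":{"type":"number"},"dy":{"type":"number"},"dz":{"type":"number"},"twist":{"type":"number"}}}},"newtons":{"type":"number"}},"required":["rows"]}

```bash
mkdir -p pics; python3 - <<'E'
from station import *
import cv2, numpy as np
np.set_printoptions(precision=4,suppress=True)
o=get_obs()
print({k:np.round(v,4) for k,v in o.items()})
for n in ("side","top"):
    c=capture(n)
    cv2.imwrite(f"pics/{n}0.png",cv2.cvtColor(c["image"],cv2.COLOR_RGB2BGR))
    np.savez(f"pics/{n}0.npz",**c)
    print(n,c["intrinsics"],c["world_from_camera"])
E
```

```text
{'clock': np.float64(0.0), 'q': array([ 1.2458,  0.4119, -0.0127,  1.597 ,  0.0056,  1.1343, -0.0822]), 'qd': array([ 0.0007, -0.0014, -0.001 , -0.0009,  0.0008,  0.0008, -0.0015]), 'joint_torque': array([  0.0016, -58.7943,   0.6428, -29.108 ,  -0.0538,   0.0182,
         0.0001]), 'position': array([ 0.1586, -0.6041,  0.2218]), 'ee_rot': array([-0.0007,  0.9918,  0.128 , -0.0002]), 'ft_force': array([-0.0198, -0.1119,  0.7633]), 'wrist_torque': array([ 0.0036, -0.0046, -0.0165]), 'grip_width': np.float64(1.0019)}
side [[356.3235   0.     248.577 ]
 [  0.     356.3235 193.0795]
 [  0.       0.       1.    ]] [[ 0.9652 -0.1371  0.2225  0.2645]
 [-0.2612 -0.4808  0.837  -0.7222]
 [-0.0077 -0.866  -0.4999  0.5204]
 [ 0.      0.      0.      1.    ]]
top [[349.5814   0.     262.518 ]
 [  0.     349.5814 196.3706]
 [  0.       0.       1.    ]] [[ 0.0172 -0.9821  0.1876  0.3284]
 [-0.9998 -0.0195 -0.0104  0.0261]
 [ 0.0138 -0.1874 -0.9822  0.9095]
 [ 0.      0.      0.      1.    ]]
```

View pics/side0.png

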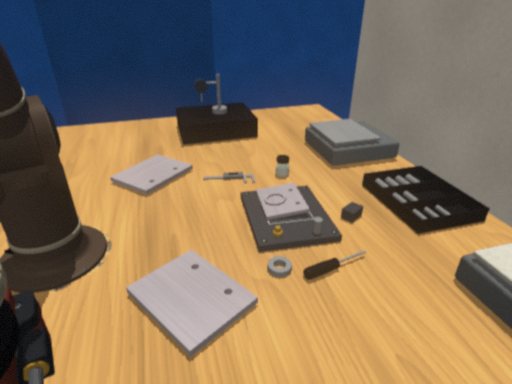

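View pics/top0.png

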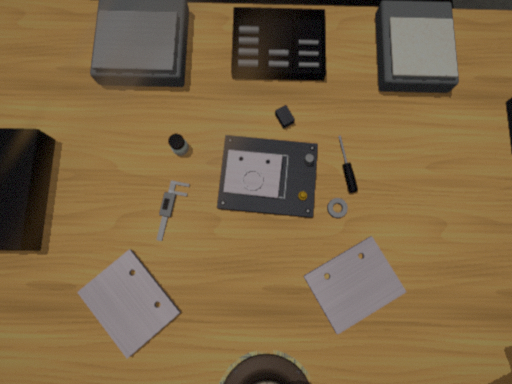

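The top view shows the fixture at cols 219–317, rows 137–216, with the small plate on it at cols 224–288, rows 150–200. The gauge cylinder is at (309,159) and the thumb nut at (303,196). I'll enlarge it next.

```bash
python3 - <<'E'
import cv2, numpy as np
t=cv2.imread("pics/top0.png")[128:224,210:326]; s=cv2.imread("pics/side0.png")[175:255,230:350]
cv2.imwrite("pics/top0z.png",cv2.resize(t,None,fx=6,fy=6,interpolation=cv2.INTER_CUBIC))
cv2.imwrite("pics/side0z.png",cv2.resize(s,None,fx=6,fy=6,interpolation=cv2.INTER_CUBIC))
E
```

```text
(no output)
```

View pics/top0z.png

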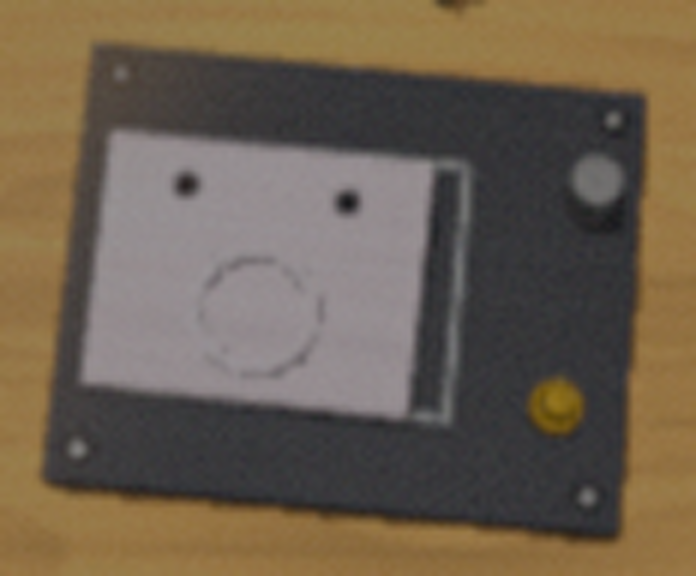

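View pics/side0z.png

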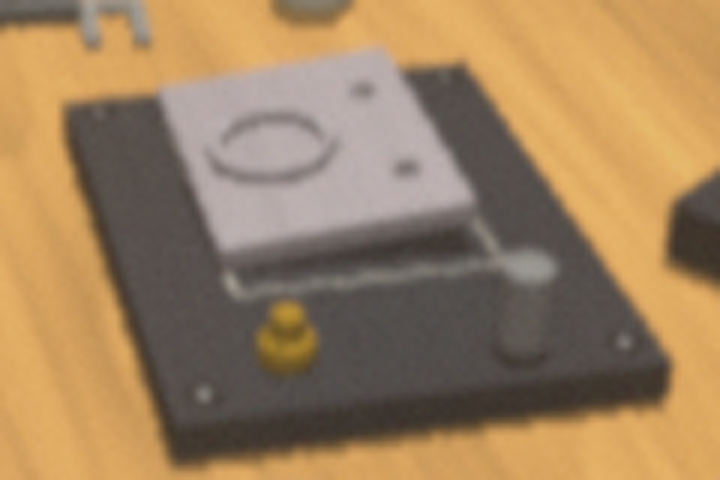

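```bash
cat > h.py <<'E'
import cv2, numpy as np
np.set_printoptions(precision=4,suppress=True)
def load(n): return dict(np.load(f"pics/{n}.npz"))
def grab(n,tag):
    from station import capture
    c=capture(n); np.savez(f"pics/{n}{tag}.npz",**c)
    cv2.imwrite(f"pics/{n}{tag}.png",cv2.cvtColor(c["image"],cv2.COLOR_RGB2BGR)); return c
def ray(c,px,z):
    px=np.atleast_2d(px).astype(float); z=np.broadcast_to(z,(len(px),))
    T=c["world_from_camera"]; d=np.c_[px,np.ones(len(px))]@np.linalg.inv(c["intrinsics"]).T@T[:3,:3].T
    o=T[:3,3]; return o+d*((z-o[2])/d[:,2])[:,None]
def proj(c,P):
    P=np.atleast_2d(P); T=c["world_from_camera"]; p=(P-T[:3,3])@T[:3,:3]; p=p@c["intrinsics"].T; return p[:,:2]/p[:,2:]
S=8
def crop(c,x0,y0,x1,y1,s=S):
    return cv2.resize(c["image"][y0:y1,x0:x1],None,fx=s,fy=s,interpolation=cv2.INTER_CUBIC)
def topx(p,x0,y0,s=S): return (np.asarray(p,float)+.5)/s-.5+[x0,y0]
def quad(mask):
    """fit 4 lines to biggest contour, return corners (sub-pix)"""
    cs,_=cv2.findContours(mask,cv2.RETR_EXTERNAL,cv2.CHAIN_APPROX_NONE)
    k=max(cs,key=cv2.contourArea); h=cv2.convexHull(k)
    e=0.01
    while True:
        a=cv2.approxPolyDP(h,e*cv2.arcLength(h,True),True)[:,0]
        if len(a)<=4: break
        e*=1.2
    pts=k[:,0].astype(float); L=[]
    for i in range(4):
        p,q=a[i].astype(float),a[(i+1)%4].astype(float); d=(q-p)/np.linalg.norm(q-p); n=np.array([-d[1],d[0]])
        t=(pts-p)@d/np.linalg.norm(q-p); r=(pts-p)@n
        sel=pts[(t>.12)&(t<.88)&(abs(r)<14)]
        vx,vy,x,y=cv2.fitLine(sel.astype(np.float32),cv2.DIST_HUBER,0,.01,.01).ravel()
        L.append(np.cross([x,y,1],[x+vx,y+vy,1]))
    C=[]
    for i in range(4):
        c=np.cross(L[i-1],L[i]); C.append(c[:2]/c[2])
    return np.array(C)
E
python3 - <<'E'
from h import *
c=load("top0"); x0,y0,x1,y1=210,128,326,224
im=crop(c,x0,y0,x1,y1)
hsv=cv2.cvtColor(im,cv2.COLOR_RGB2HSV)
wood=((hsv[...,1]>95)&(hsv[...,0]<30)&(hsv[...,2]>85)).astype(np.uint8)*255
fx=cv2.morphologyEx(255-wood,cv2.MORPH_CLOSE,np.ones((9,9)))
g=cv2.cvtColor(im,cv2.COLOR_RGB2GRAY)
pl=(g>110).astype(np.uint8)*255; pl[wood>0]=0; pl=cv2.morphologyEx(pl,cv2.MORPH_OPEN,np.ones((27,27)))
F=topx(quad(fx),x0,y0); P=topx(quad(pl),x0,y0)
print("fix px",F);print("plate px",P)
print("fix z.02",ray(c,F,.02)); print("fix z0",ray(c,F,0)); 
print("plate z.03",ray(c,P,.03)); print("z.042",ray(c,P,.042))
v=np.hstack([im,np.dstack([fx,pl,wood])]); cv2.imwrite("pics/m0.png",cv2.resize(v,None,fx=.43,fy=.43))
E
```

```text
fix px [[225.2309 134.7657]
 [317.3275 143.5497]
 [312.6293 217.4157]
 [216.3218 208.6803]]
plate px [[228.0528 149.4971]
 [281.6859 154.5367]
 [277.0673 196.9414]
 [223.0469 191.2287]]
fix z.02 [[ 0.6642  0.1194  0.02  ]
 [ 0.645  -0.1273  0.02  ]
 [ 0.4459 -0.1128  0.02  ]
 [ 0.4638  0.1348  0.02  ]]
fix z0 [[ 0.6717  0.1215  0.    ]
 [ 0.6521 -0.1308  0.    ]
 [ 0.4485 -0.1159  0.    ]
 [ 0.4668  0.1372  0.    ]]
plate z.03 [[ 0.6199  0.1094  0.03  ]
 [ 0.6091 -0.0315  0.03  ]
 [ 0.4957 -0.0205  0.03  ]
 [ 0.5078  0.1183  0.03  ]]
z.042 [[ 0.6159  0.1083  0.042 ]
 [ 0.6053 -0.0308  0.042 ]
 [ 0.4934 -0.0198  0.042 ]
 [ 0.5054  0.117   0.042 ]]
```

View pics/m0.png

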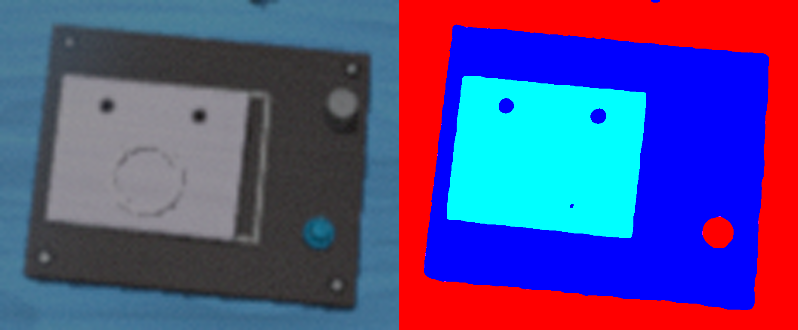

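The masks look clean: the fixture is outlined, and the plate and both its holes are well separated. Next I'll locate the white line and the holes.

```bash
python3 - <<'E'
from h import *
c=load("top0"); g=cv2.cvtColor(c["image"],cv2.COLOR_RGB2GRAY).astype(float)
# -y line: rows 158..194 centroid of brightness over background right of plate
pts=[]
for r in range(158,194):
    ce=287.5-(r-155)*(3/43); cols=np.arange(int(ce)-3,int(ce)+5); w=g[r,cols]-np.median(g[r,int(ce)+5:int(ce)+12])
    w=np.clip(w-6,0,None)
    w[abs(cols-ce)>3]=0
    pts.append([(w*cols).sum()/w.sum(),r])
pts=np.array(pts); W=ray(c,pts,.02)
vx,vy,x,y=cv2.fitLine(W[:,:2].astype(np.float32),cv2.DIST_HUBER,0,.001,.001).ravel()
if vx<0: vx,vy=-vx,-vy
print("line dir yaw",np.arctan2(vy,vx),"pt",x,y,"rms",np.std((W[:,:2]-[x,y])@[-vy,vx]))
print(np.round(g[150:160,278:292]).astype(int)); print(np.round(g[190:202,272:290]).astype(int))
x0,y0=210,128; im=crop(c,x0,y0,326,224); gg=cv2.cvtColor(im,cv2.COLOR_RGB2GRAY)
for p in [(186,184),(347,202)]:
    u,v=np.array(p)*S//6; R=gg[v-24:v+24,u-24:u+24].astype(float); w=np.clip(105-R,0,None); yy,xx=np.mgrid[-24:24,-24:24]
    px=topx([u+(w*xx).sum()/w.sum(),v+(w*yy).sum()/w.sum()],x0,y0); print("hole",px,ray(c,px,.04))
cs=[(122,74),(613,120),(588,496),(78,448)]
D=[]
for p in cs:
    u,v=np.array(p)*S//6; R=gg[v-20:v+20,u-20:u+20].astype(float); w=np.clip(R-R.max()*.6,0,None); yy,xx=np.mgrid[-20:20,-20:20]
    D.append(topx([u+(w*xx).sum()/w.sum(),v+(w*yy).sum()/w.sum()],x0,y0))
D=ray(c,D,.02); print("screws",D, "mean",D.mean(0)); print(np.linalg.norm(D-np.roll(D,1,0),axis=1))
E
```

```text
line dir yaw -0.07768305 pt 0.56271565 -0.043876592 rms 0.00036592850182154125
[[ 49  52  52  52  50  54  53  48  53  52  51  55  57  50]
 [ 55  55  55  52  51  53  52  54  49  53  51  53  54  50]
 [ 54  52  52  55  54  54  53  54  53  50  54  54  52  52]
 [ 64  65  56  59  55  55  55  55  53  54  52  53  52  53]
 [103 100  98  92  78  82  85  83  74  69  57  53  52  52]
 [135 138 138 134 108 103 109 109  99  92  71  55  51  51]
 [141 143 144 132  97  77  78  82  85  99  82  61  51  51]
 [142 142 143 135  85  56  50  55  72 101  81  63  58  54]
 [143 144 144 131  78  46  54  52  77 109  81  55  53  53]
 [143 143 144 120  69  51  53  54  78 112  80  53  49  56]]
[[142 144 144 143 145 137 100  65  55  53  53  63  87  93  71  56  55  58]
 [143 144 146 146 145 136  92  54  53  56  53  72  95  86  63  56  57  54]
 [143 143 144 145 145 135  93  55  54  57  54  67  98  82  61  57  53  56]
 [142 144 145 145 145 138  90  54  53  58  55  72 101  81  59  51  54  57]
 [142 141 146 143 144 134  82  52  53  54  56  79 107  80  54  54  58  54]
 [141 142 144 143 142 131  79  55  60  58  56  80 111  82  56  55  55  57]
 [129 129 134 135 136 119  78  80  85  84  74  85 111  80  55  55  57  53]
 [ 84  85  98 110 111  96  86 102 111 108  98 102 110  78  55  53  57  53]
 [ 47  45  56  62  63  60  61  68  79  85  78  89  93  70  54  54  55  56]
 [ 52  52  50  51  52  48  52  54  61  59  63  60  65  60  58  54  54  56]
 [ 56  59  53  58  56  56  58  56  53  55  54  53  50  54  57  59  53  55]
 [ 57  58  57  58  55  59  55  55  57  56  58  56  57  55  53  55  55  58]]
hole [240.6275 158.3   ] [[0.5935 0.0752 0.04  ]]
hole [267.4616 161.2736] [[0.587  0.0057 0.04  ]]
screws [[ 0.6505  0.1073  0.02  ]
 [ 0.6337 -0.1122  0.02  ]
 [ 0.4639 -0.0996  0.02  ]
 [ 0.4806  0.1198  0.02  ]] mean [0.5572 0.0038 0.02  ]
[0.1703 0.2201 0.1703 0.2201]
```

Call:
carry_out(
  rows=[
    {"gripper": -0.36, "dx": 23.5, "dy": -27.6, "dz": 0, "twist": 0},
    {"gripper": -0.36, "dx": 23.5, "dy": -27.6, "dz": 0, "twist": 0},
    {"gripper": -0.36, "dx": 23.5, "dy": -27.6, "dz": 0, "twist": 0},
    {"gripper": -0.36, "dx": 23.5, "dy": -27.6, "dz": 0, "twist": 0},
    {"gripper": -0.36, "dx": 23.5, "dy": -27.6, "dz": 0, "twist": 0},
    {"gripper": -0.36, "dx": 23.5, "dy": -27.6, "dz": 0, "twist": 0},
    {"gripper": -0.36, "dx": 23.5, "dy": -27.6, "dz": 0, "twist": 0},
    {"gripper": -0.36, "dx": 23.5, "dy": -27.6, "dz": 0, "twist": 0},
    {"gripper": -0.36, "dx": 23.5, "dy": -27.6, "dz": 0, "twist": 0},
    {"gripper": -0.36, "dx": 23.5, "dy": -27.6, "dz": 0, "twist": 0},
  ],
)

```text
clock: 1.1
position: [0.3162, -0.2764, 0.2226]
ee_rot: [0.0, 0.992, 0.128, -0.0]
ft_force: [0.6, 0.0, -0.1]
grip_width: 0.681
```

Call:
carry_out(
  rows=[
    {"gripper": -0.36, "dx": 23.5, "dy": -27.6, "dz": 0, "twist": 0},
    {"gripper": -0.36, "dx": 23.5, "dy": -27.6, "dz": 0, "twist": 0},
    {"gripper": -0.36, "dx": 23.5, "dy": -27.6, "dz": 0, "twist": 0},
    {"gripper": -0.36, "dx": 23.5, "dy": -27.6, "dz": 0, "twist": 0},
    {"gripper": -0.36, "dx": 23.5, "dy": -27.6, "dz": 0, "twist": 0},
    {"gripper": -0.36, "dx": 23.5, "dy": -27.6, "dz": 0, "twist": 0},
    {"gripper": -0.36, "dx": 23.5, "dy": -27.6, "dz": 0, "twist": 0},
    {"gripper": -0.36, "dx": 23.5, "dy": -27.6, "dz": 0, "twist": 0},
    {"gripper": -0.36, "dx": 23.5, "dy": -27.6, "dz": 0, "twist": 0},
    {"gripper": -0.36, "dx": 23.5, "dy": -27.6, "dz": 0, "twist": 0},
  ],
)

```text
clock: 2.1
position: [0.4734, 0.05, 0.2225]
ee_rot: [0.0, 0.992, 0.128, -0.0]
ft_force: [0.5, -0.7, -0.3]
grip_width: 0.681
```

Call:
carry_out(
  rows=[
    {"gripper": -0.36, "dx": 0, "dy": 0, "dz": 20, "twist": 0.8},
    {"gripper": -0.36, "dx": 0, "dy": 0, "dz": 20, "twist": 0.8},
    {"gripper": -0.36, "dx": 0, "dy": 0, "dz": 20, "twist": 0.8},
    {"gripper": -0.36, "dx": 0, "dy": 0, "dz": 20, "twist": 0.77},
    {"gripper": -0.36, "dx": 0, "dy": 0, "dz": 20, "twist": 0},
    {"gripper": -0.36, "dx": 0, "dy": 0, "dz": 0, "twist": 0},
  ],
)

```text
clock: 2.7
position: [0.4712, 0.0485, 0.1204]
ee_rot: [0.0, 0.999, -0.037, -0.002]
ft_force: [-0.6, 0.4, 0.5]
grip_width: 0.684
```

```bash
cat >> h.py <<'E'
O=np.array([.5591,.0287]); YAW=-.075; XH=np.array([np.cos(YAW),np.sin(YAW)]); YH=np.array([-XH[1],XH[0]])
def loc(P): P=np.atleast_2d(P); d=P[:,:2]-O; return np.c_[d@XH,d@YH]*1e3
def st():
    from station import get_obs
    o=get_obs(); q=o["ee_rot"]; h=2*np.arctan2(q[2],q[1])
    f=o["ft_force"]; print("t %.2f loc"%o["clock"],loc(o["position"])[0],"z %.4f"%o["position"][2],"heading-YAW %.4f"%(h-YAW),"F loc",f[:2]@XH,f[:2]@YH,f[2],"q",o["q"])
E
python3 -c "
from h import *
st()"
```

```text
t 2.70 loc [-89.128  13.126] z 0.1204 heading-YAW 0.0004 F loc -0.6128486395208359 0.39858363377863765 0.5347267582254429 q [ 0.2213  0.3307 -0.5087  2.0346  0.2143  0.8319 -2.0558]
```

Call:
carry_out(
  rows=[
    {"dz": 20},
    {"dz": 20},
    {"dz": 20},
    {"dz": 20},
    {"dz": 10},
    {"dz": 6},
    {"dz": 0},
    {"dz": 0},
  ],
)

```text
invalid input at $.rows[0]: expected keys gripper, dx, dy, dz, twist
```

```bash
python3 -c "
from h import *
st()
grab('side','1');c=grab('top','1')
s=load('side1')
a=crop(s,225,150,355,260,4);b=crop(c,205,120,330,230,4)
b=cv2.resize(b,(a.shape[1]*b.shape[1]//a.shape[1],a.shape[0]))
v=np.hstack([a,b]);v=cv2.resize(v,None,fx=.75,fy=.75)
cv2.imwrite('pics/v1.png',v[...,::-1])"
```

```text
t 2.70 loc [-89.128  13.126] z 0.1204 heading-YAW 0.0004 F loc -0.6128486395208359 0.39858363377863765 0.5347267582254429 q [ 0.2213  0.3307 -0.5087  2.0346  0.2143  0.8319 -2.0558]
```

View pics/v1.png

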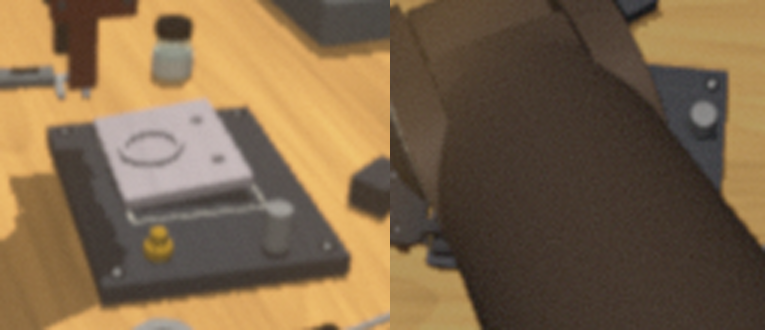

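The move was refused because rows need all five keys, so the arm hasn't moved. The side view shows the finger in the air above the fixture's -x/+y side. The arm blocks the top view, so while I push I'll rely on the side view and the force reading. Descending now.

Call:
carry_out(
  rows=[
    {"gripper": -0.36, "dx": 0, "dy": 0, "dz": 20, "twist": 0},
    {"gripper": -0.36, "dx": 0, "dy": 0, "dz": 20, "twist": 0},
    {"gripper": -0.36, "dx": 0, "dy": 0, "dz": 20, "twist": 0},
    {"gripper": -0.36, "dx": 0, "dy": 0, "dz": 20, "twist": 0},
    {"gripper": -0.36, "dx": 0, "dy": 0, "dz": 10, "twist": 0},
    {"gripper": -0.36, "dx": 0, "dy": 0, "dz": 6, "twist": 0},
    {"gripper": -0.36, "dx": 0, "dy": 0, "dz": 0, "twist": 0},
    {"gripper": -0.36, "dx": 0, "dy": 0, "dz": 0, "twist": 0},
  ],
)

```text
clock: 3.6
position: [0.4737, 0.0489, 0.0274]
ee_rot: [-0.0, 0.999, -0.038, 0.001]
ft_force: [-0.2, -0.5, 0.1]
grip_width: 0.676
```

```bash
python3 -c "
from h import *
st()
s=grab('side','2')
a=crop(s,225,150,355,260,6)
cv2.imwrite('pics/v2.png',a[:600,:800,::-1])"
```

```text
t 3.60 loc [-86.6579  13.7288] z 0.0274 heading-YAW -0.0001 F loc -0.11980817779799977 -0.5306392412238767 0.07147200160968409 q [ 0.1483  0.4802 -0.4365  2.1037  0.3414  0.6237 -2.1704]
```

View pics/v2.png

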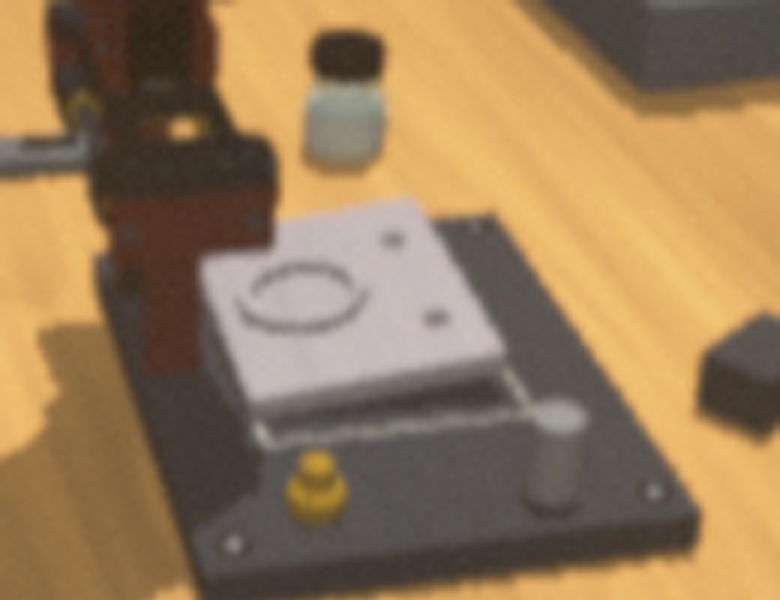

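Call:
carry_out(
  rows=[
    {"gripper": -0.36, "dx": 5, "dy": 0, "dz": 2.5, "twist": 0},
    {"gripper": -0.36, "dx": 5, "dy": 0, "dz": 0, "twist": 0},
    {"gripper": -0.36, "dx": 4, "dy": 0, "dz": 0, "twist": 0},
    {"gripper": -0.36, "dx": 0, "dy": 0, "dz": 0, "twist": 0},
    {"gripper": -0.36, "dx": 0, "dy": 0, "dz": 0, "twist": 0},
  ],
)

```text
clock: 4.15
position: [0.4871, 0.0477, 0.0241]
ee_rot: [0.0, 0.999, -0.038, -0.0]
ft_force: [-0.1, 0.1, -0.9]
grip_width: 0.679
```

```bash
python3 -c "
from h import *
st()"
```

```text
t 4.15 loc [-73.2271  13.5379] z 0.0241 heading-YAW -0.0003 F loc -0.08014587163251385 0.05008658720410026 -0.8941429856403676 q [ 0.1478  0.5025 -0.4305  2.0737  0.3462  0.6338 -2.1639]
```

Call:
carry_out(
  rows=[
    {"gripper": -0.36, "dx": 1, "dy": 0, "dz": 0, "twist": 0},
    {"gripper": -0.36, "dx": 0, "dy": 0, "dz": 0, "twist": 0},
  ],
)

```text
clock: 4.35
position: [0.4881, 0.0476, 0.0242]
ee_rot: [0.0, 0.999, -0.038, 0.0]
ft_force: [0.0, -0.3, -0.5]
grip_width: 0.684
```

Call:
carry_out(
  rows=[
    {"gripper": -0.36, "dx": 1, "dy": 0, "dz": 0, "twist": 0},
    {"gripper": -0.36, "dx": 0, "dy": 0, "dz": 0, "twist": 0},
  ],
)

```text
clock: 4.55
position: [0.4892, 0.0476, 0.0242]
ee_rot: [-0.0, 0.999, -0.038, 0.0]
ft_force: [0.1, 0.0, -0.6]
grip_width: 0.678
```

Call:
carry_out(
  rows=[
    {"gripper": -0.36, "dx": 1, "dy": 0, "dz": 0, "twist": 0},
    {"gripper": -0.36, "dx": 0, "dy": 0, "dz": 0, "twist": 0},
  ],
)

```text
clock: 4.75
position: [0.4898, 0.0474, 0.0241]
ee_rot: [0.0, 0.999, -0.038, -0.0]
ft_force: [-1.2, -0.4, 1.0]
grip_width: 0.682
```

```bash
python3 -c "
from h import *
st()
s=grab('side','3')
a=crop(s,225,150,355,260,6)
cv2.imwrite('pics/v3.png',a[:600,:800,::-1])"
```

```text
t 4.75 loc [-70.5419  13.4977] z 0.0241 heading-YAW -0.0003 F loc -1.1820179904497643 -0.4741627211083305 1.0292029883139555 q [ 0.1482  0.5059 -0.43    2.0672  0.3463  0.6375 -2.1617]
```

View pics/v3.png

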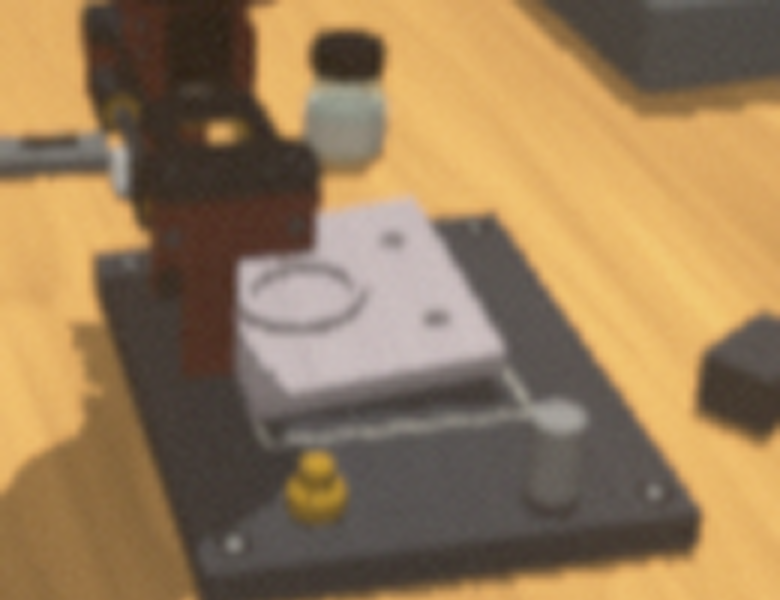

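Call:
carry_out(
  rows=[
    {"gripper": -0.36, "dx": 1, "dy": 0, "dz": 0, "twist": 0},
    {"gripper": -0.36, "dx": 0.5, "dy": 0, "dz": 0, "twist": 0},
    {"gripper": -0.36, "dx": 0.5, "dy": 0, "dz": 0, "twist": 0},
    {"gripper": -0.36, "dx": 0, "dy": 0, "dz": 0, "twist": 0},
  ],
)

```text
clock: 5.2
position: [0.4903, 0.0473, 0.0239]
ee_rot: [0.0, 0.999, -0.038, -0.002]
ft_force: [-6.8, 0.5, 4.1]
grip_width: 0.682
```

Call:
carry_out(
  rows=[
    {"gripper": -0.36, "dx": 1, "dy": 0, "dz": 0, "twist": 0},
    {"gripper": -0.36, "dx": 0.5, "dy": 0, "dz": 0, "twist": 0},
    {"gripper": -0.36, "dx": 0.5, "dy": 0, "dz": 0, "twist": 0},
    {"gripper": -0.36, "dx": 0, "dy": 0, "dz": 0, "twist": 0},
  ],
)

```text
clock: 5.6
position: [0.4919, 0.0468, 0.0238]
ee_rot: [0.001, 0.999, -0.038, -0.002]
ft_force: [-7.6, -0.9, 7.1]
grip_width: 0.683
```

```bash
python3 -c "
from h import *
st()
s=grab('side','4')
a=crop(s,225,150,355,260,6)
cv2.imwrite('pics/v4.png',a[:600,:800,::-1])"
```

```text
t 5.60 loc [-68.3511  13.0602] z 0.0238 heading-YAW -0.0003 F loc -7.4808708142582026 -1.4826010309150612 7.109113172518031 q [ 0.1486  0.5104 -0.4295  2.0596  0.3458  0.6444 -2.159 ]
```

View pics/v4.png

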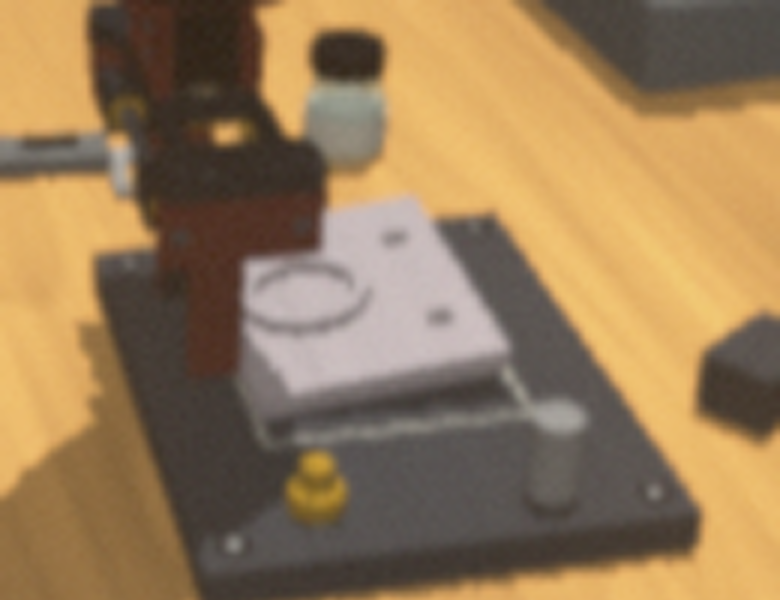

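Call:
carry_out(
  rows=[
    {"gripper": -0.36, "dx": 0, "dy": 0, "dz": -0.5, "twist": 0},
    {"gripper": -0.36, "dx": 0.5, "dy": 0, "dz": -0.5, "twist": 0},
    {"gripper": -0.36, "dx": 0, "dy": 0, "dz": 0, "twist": 0},
    {"gripper": -0.36, "dx": 0, "dy": 0, "dz": 0, "twist": 0},
  ],
)

```text
clock: 6.05
position: [0.4944, 0.0471, 0.0249]
ee_rot: [0.0, 0.999, -0.038, -0.0]
ft_force: [-2.6, -0.4, -2.3]
grip_width: 0.681
```

Call:
carry_out(
  rows=[
    {"gripper": -0.36, "dx": 0.5, "dy": 0, "dz": 0, "twist": 0},
    {"gripper": -0.36, "dx": 0.5, "dy": 0, "dz": 0, "twist": 0},
    {"gripper": -0.36, "dx": 0, "dy": 0, "dz": 0, "twist": 0},
    {"gripper": -0.36, "dx": 0, "dy": 0, "dz": 0, "twist": 0},
  ],
)

```text
clock: 6.45
position: [0.4957, 0.0471, 0.0252]
ee_rot: [-0.0, 0.999, -0.038, 0.0]
ft_force: [-3.4, 1.0, -2.4]
grip_width: 0.679
```

```bash
python3 -c "
from h import *
st()
s=grab('side','5')
a=crop(s,225,150,355,260,6)
cv2.imwrite('pics/v5.png',a[:600,:800,::-1])"
```

```text
t 6.45 loc [-64.5864  13.6293] z 0.0252 heading-YAW -0.0001 F loc -3.4307741875577156 0.7665690492721484 -2.375656182231531 q [ 0.1497  0.5108 -0.4299  2.0536  0.3455  0.6455 -2.1566]
```

View pics/v5.png

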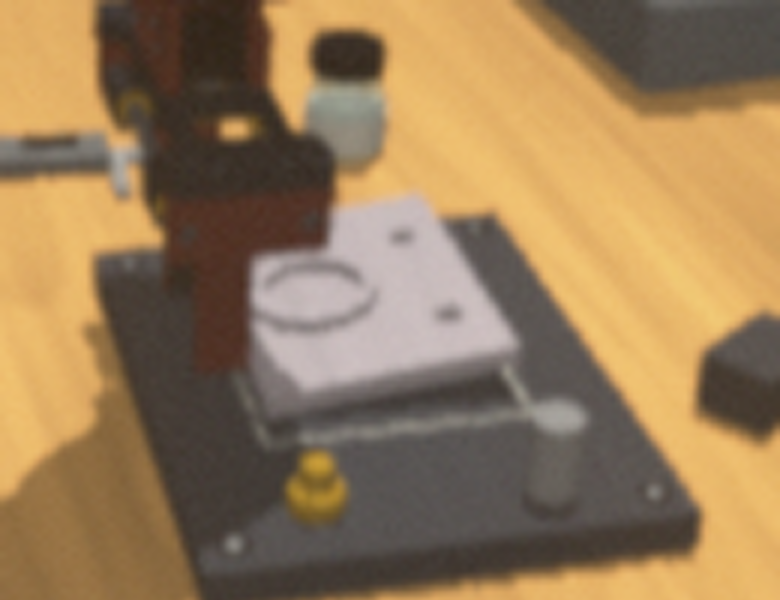

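The plate slid in +x once the downward load came off the hand. I'll back off and measure the plate from the side view: hole centres against the original picture.

Call:
carry_out(
  rows=[
    {"gripper": -0.36, "dx": -4, "dy": 0, "dz": 0, "twist": 0},
    {"gripper": -0.36, "dx": -8, "dy": 0, "dz": 0, "twist": 0},
    {"gripper": -0.36, "dx": -8, "dy": 0, "dz": 0, "twist": 0},
    {"gripper": -0.36, "dx": 0, "dy": 0, "dz": -20, "twist": 0},
    {"gripper": -0.36, "dx": 0, "dy": 0, "dz": -30, "twist": 0},
    {"gripper": -0.36, "dx": 0, "dy": 0, "dz": -20, "twist": 0},
  ],
)

```text
clock: 7.1
position: [0.4755, 0.0489, 0.0967]
ee_rot: [-0.0, 0.999, -0.037, 0.001]
ft_force: [0.4, -0.0, 0.7]
grip_width: 0.677
```

```bash
cat >> h.py <<'E'
def holes(c,guess,z=.0402,r=5,th=None):
    g=cv2.cvtColor(c["image"],cv2.COLOR_RGB2GRAY).astype(float); out=[]
    for u,v in guess:
        for _ in range(4):
            ui,vi=int(round(u)),int(round(v)); R=g[vi-r:vi+r+1,ui-r:ui+r+1]; bg=np.median(R); yy,xx=np.mgrid[vi-r:vi+r+1,ui-r:ui+r+1]
            w=np.clip(bg-12-R,0,None); w[np.hypot(xx-u,yy-v)>r-.5]=0; u,v=(w*xx).sum()/w.sum(),(w*yy).sum()/w.sum()
        out.append([u,v])
    return np.array(out),loc(ray(c,out,z))
E
python3 -c "
from h import *
st()
s0=load('side0');t0=load('top0')
print('top0',holes(t0,[(240.6,158.3),(267.5,161.3)],r=4))
print('side0',holes(s0,[(290,190),(297.5,203)],r=3))
s5=load('side5')
print('side5',holes(s5,[(291.7,189.3),(299.5,202.2)],r=3))
s=grab('side','6')
print('side6',holes(s,[(291.7,189.3),(299.5,202.2)],r=3))
t=grab('top','6')
cv2.imwrite('pics/v6.png',np.vstack([crop(s,225,150,355,260,4),crop(t,205,130,335,222,4)])[...,::-1][:800])"
```

```text
t 7.10 loc [-84.8445  13.8867] z 0.0967 heading-YAW 0.0004 F loc 0.4463743437492928 -0.012873724814589524 0.6962837771004462 q [ 0.208   0.3702 -0.4985  2.0509  0.2498  0.7766 -2.0869]
top0 (array([[240.6458, 158.2905],
       [267.4523, 161.276 ]]), array([[ 30.7875,  48.8806],
       [ 29.4734, -20.7799]]))
side0 (array([[290.0964, 189.6205],
       [297.2937, 202.6111]]), array([[ 30.3181,  42.5858],
       [ 28.921 , -26.4939]]))
side5 (array([[291.532 , 189.0296],
       [299.3643, 201.8959]]), array([[ 35.1173,  44.9664],
       [ 35.2157, -24.1828]]))
side6 (array([[291.523 , 188.954 ],
       [299.2964, 201.9   ]]), array([[ 35.2159,  45.3781],
       [ 35.0383, -24.1671]]))
```

View pics/v6.png

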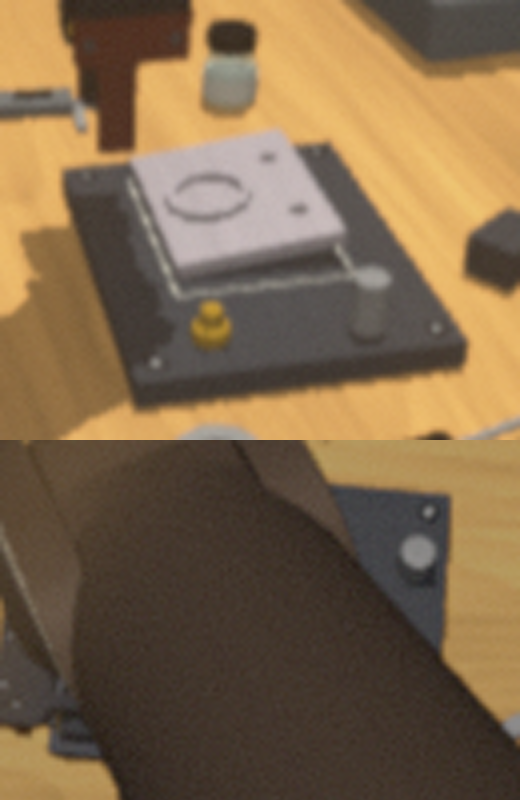

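```bash
python3 -c "
from h import *
t=load('top0')
print('jar cap px(177,140)',loc(ray(t,[(177,140),(181,152)],[.062,.02])))
print('caliper',loc(ray(t,[(189,185),(187,196),(172,182),(160,238)],.012)))
print('block',loc(ray(t,[(285,116)],.03)))
"
```

```text
jar cap px(177,140) [[ 56.7121 212.7865]
 [ 38.8766 209.2331]]
caliper [[ -46.2101  178.2572]
 [ -75.8404  179.5795]
 [ -42.4406  223.6077]
 [-190.3115  233.4048]]
block [[162.5475 -56.3758]]
```

```bash
python3 -c "
from h import *
t=load('top0'); cv2.imwrite('pics/z7.png',crop(t,145,120,235,250,5)[...,::-1][:600])"
```

```text
(no output)
```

View pics/z7.png

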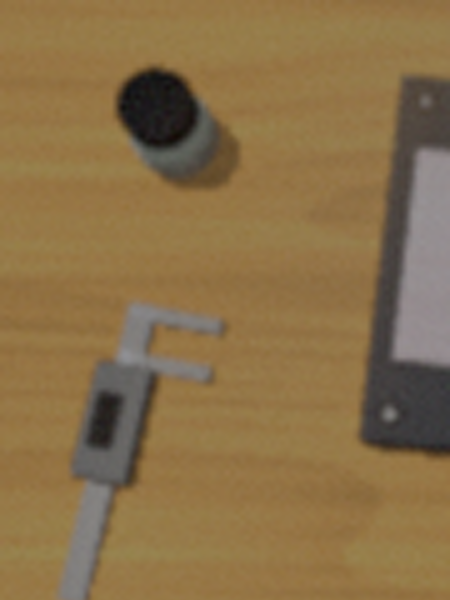

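The jar starts at about local y +186 and the caliper jaw at +178, so there's room for the hand on the +y side. I'll move over the plate at height, then turn the tool 90°.

Call:
carry_out(
  rows=[
    {"gripper": -0.36, "dx": 0, "dy": 0, "dz": -25, "twist": 0},
    {"gripper": -0.36, "dx": 20.7, "dy": -23.2, "dz": 0, "twist": 0},
    {"gripper": -0.36, "dx": 20.7, "dy": -23.2, "dz": 0, "twist": 0},
    {"gripper": -0.36, "dx": 20.7, "dy": -23.2, "dz": 0, "twist": 0},
    {"gripper": -0.36, "dx": 20.7, "dy": -23.2, "dz": 0, "twist": 0},
    {"gripper": -0.36, "dx": 0, "dy": 0, "dz": 0, "twist": -1},
    {"gripper": -0.36, "dx": 0, "dy": 0, "dz": 0, "twist": -1},
    {"gripper": -0.36, "dx": 0, "dy": 0, "dz": 0, "twist": -1},
    {"gripper": -0.36, "dx": 0, "dy": 0, "dz": 0, "twist": -1},
    {"gripper": -0.36, "dx": 0, "dy": 0, "dz": 0, "twist": -1},
  ],
)

```text
clock: 8.2
position: [0.5645, 0.1348, 0.119]
ee_rot: [0.0, 0.974, 0.225, -0.0]
ft_force: [0.1, 0.6, -0.8]
grip_width: 0.679
```

Call:
carry_out(
  rows=[
    {"gripper": -0.36, "dx": 0, "dy": 0, "dz": 0, "twist": -1},
    {"gripper": -0.36, "dx": 0, "dy": 0, "dz": 0, "twist": -1},
    {"gripper": -0.36, "dx": 0, "dy": 0, "dz": 0, "twist": -1},
    {"gripper": -0.36, "dx": 0, "dy": 0, "dz": 0, "twist": -1},
    {"gripper": -0.36, "dx": 0, "dy": 0, "dz": 0, "twist": -1},
    {"gripper": -0.36, "dx": 0, "dy": 0, "dz": 0, "twist": -1},
    {"gripper": -0.36, "dx": 0, "dy": 0, "dz": 0, "twist": -1},
    {"gripper": -0.36, "dx": 0, "dy": 0, "dz": 0, "twist": -1},
    {"gripper": -0.36, "dx": 0, "dy": 0, "dz": 0, "twist": -1},
    {"gripper": -0.36, "dx": 0, "dy": 0, "dz": 0, "twist": -1},
  ],
)

```text
clock: 9.2
position: [0.5645, 0.1349, 0.1191]
ee_rot: [-0.0, 0.732, 0.682, -0.0]
ft_force: [0.8, 0.1, -1.2]
grip_width: 0.679
```

Call:
carry_out(
  rows=[
    {"gripper": -0.36, "dx": 0, "dy": 0, "dz": 0, "twist": 0},
    {"gripper": -0.36, "dx": 0, "dy": 0, "dz": 0, "twist": 0},
  ],
)

```text
clock: 9.4
position: [0.5647, 0.1348, 0.1194]
ee_rot: [-0.0, 0.734, 0.679, -0.0]
ft_force: [-0.2, 0.5, 0.7]
grip_width: 0.682
```

```bash
python3 -c "
from h import *
st()"
```

```text
t 9.40 loc [ -2.3778 106.2533] z 0.1194 heading-YAW 1.5677 F loc -0.2245312849417583 0.4921102806563173 0.7304015092584548 q [ 0.2951  0.5979 -0.8566  1.7728  0.5236  1.0162 -0.84  ]
```

Call:
carry_out(
  rows=[
    {"gripper": -0.36, "dx": 0, "dy": 0, "dz": 20, "twist": -0.03},
    {"gripper": -0.36, "dx": 0, "dy": 0, "dz": 20, "twist": 0},
    {"gripper": -0.36, "dx": 0, "dy": 0, "dz": 20, "twist": 0},
    {"gripper": -0.36, "dx": 0, "dy": 0, "dz": 18, "twist": 0},
    {"gripper": -0.36, "dx": 0, "dy": 0, "dz": 10, "twist": 0},
    {"gripper": -0.36, "dx": 0, "dy": 0, "dz": 4, "twist": 0},
    {"gripper": -0.36, "dx": 0, "dy": 0, "dz": 0, "twist": 0},
    {"gripper": -0.36, "dx": 0, "dy": 0, "dz": 0, "twist": 0},
  ],
)

```text
clock: 10.2
position: [0.5656, 0.1352, 0.0288]
ee_rot: [0.0, 0.732, 0.681, 0.0]
ft_force: [0.2, 0.1, -0.7]
grip_width: 0.676
```

```bash
python3 -c "
from h import *
st()
s=grab('side','8');t=grab('top','8')
cv2.imwrite('pics/v8.png',np.hstack([crop(s,235,150,355,260,3),crop(t,205,120,335,230,3)])[...,::-1])"
```

```text
t 10.20 loc [ -1.4966 106.679 ] z 0.0288 heading-YAW 1.5736 F loc 0.1391542743089422 0.1527274428709544 -0.6880030498008579 q [ 0.2333  0.7082 -0.7723  1.8335  0.6385  0.8661 -0.9236]
```

View pics/v8.png

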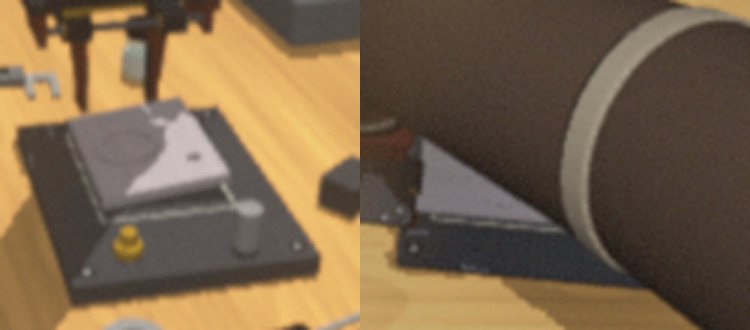

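Call:
carry_out(
  rows=[
    {"gripper": -0.36, "dx": 0, "dy": 0, "dz": 3, "twist": 0},
    {"gripper": -0.36, "dx": -4, "dy": 0, "dz": 0, "twist": 0},
    {"gripper": -0.36, "dx": -4, "dy": 0, "dz": 0, "twist": 0},
    {"gripper": -0.36, "dx": -1, "dy": 0, "dz": 0, "twist": 0},
    {"gripper": -0.36, "dx": 0, "dy": 0, "dz": 0, "twist": 0},
  ],
)

```text
clock: 10.8
position: [0.5645, 0.1256, 0.0252]
ee_rot: [0.0, 0.732, 0.681, 0.0]
ft_force: [0.3, -0.5, 0.7]
grip_width: 0.679
```

Call:
carry_out(
  rows=[
    {"gripper": -0.36, "dx": -1, "dy": 0, "dz": 0, "twist": 0},
    {"gripper": -0.36, "dx": -1, "dy": 0, "dz": 0, "twist": 0},
    {"gripper": -0.36, "dx": 0, "dy": 0, "dz": 0, "twist": 0},
  ],
)

```text
clock: 11.1
position: [0.5643, 0.1245, 0.0252]
ee_rot: [-0.0, 0.732, 0.681, 0.0]
ft_force: [-0.6, 3.1, -0.5]
grip_width: 0.679
```

Call:
carry_out(
  rows=[
    {"gripper": -0.36, "dx": -1, "dy": 0, "dz": 0, "twist": 0},
    {"gripper": -0.36, "dx": -1, "dy": 0, "dz": 0, "twist": 0},
    {"gripper": -0.36, "dx": 0, "dy": 0, "dz": 0, "twist": 0},
  ],
)

```text
clock: 11.4
position: [0.5643, 0.122, 0.0252]
ee_rot: [0.0, 0.732, 0.681, 0.0]
ft_force: [0.4, 3.1, 0.5]
grip_width: 0.679
```

```bash
python3 -c "
from h import *
st()"
```

```text
t 11.40 loc [-1.8296 93.3851] z 0.0252 heading-YAW 1.5738 F loc 0.20492023087104771 3.112206803523299 0.4601742526793728 q [ 0.2551  0.7081 -0.7698  1.8451  0.6426  0.8561 -0.9077]
```

Call:
carry_out(
  rows=[
    {"gripper": -0.36, "dx": -1, "dy": 0, "dz": 0, "twist": 0},
    {"gripper": -0.36, "dx": -1, "dy": 0, "dz": 0, "twist": 0},
    {"gripper": -0.36, "dx": -1, "dy": 0, "dz": 0, "twist": 0},
    {"gripper": -0.36, "dx": -1, "dy": 0, "dz": 0, "twist": 0},
    {"gripper": -0.36, "dx": -1, "dy": 0, "dz": 0, "twist": 0},
    {"gripper": -0.36, "dx": -1, "dy": 0, "dz": 0, "twist": 0},
    {"gripper": -0.36, "dx": -1, "dy": 0, "dz": 0, "twist": 0},
    {"gripper": -0.36, "dx": 0, "dy": 0, "dz": 0, "twist": 0},
    {"gripper": -0.36, "dx": 0, "dy": 0, "dz": 0, "twist": 0},
  ],
)

```text
clock: 12.3
position: [0.5637, 0.1146, 0.0251]
ee_rot: [0.0, 0.732, 0.681, -0.0]
ft_force: [-0.2, 2.0, 1.1]
grip_width: 0.677
```

```bash
python3 -c "
from h import *
st()
s=grab('side','9')
cv2.imwrite('pics/v9.png',crop(s,235,150,355,260,5)[...,::-1])"
```

```text
t 12.30 loc [-1.8255 86.0109] z 0.0251 heading-YAW 1.5735 F loc -0.34809025798096216 1.9658764918654392 1.0730249413221606 q [ 0.2681  0.7057 -0.7701  1.8499  0.6428  0.854  -0.8975]
```

View pics/v9.png

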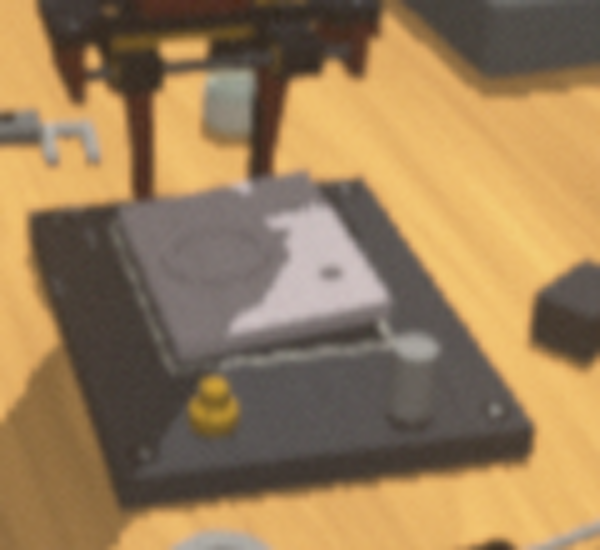

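The plate is still tilted, and its -y edge, at about (180,358)–(388,300) in the crop, is nearing the white line. Next I'll push in smaller steps.

Call:
carry_out(
  rows=[
    {"gripper": -0.36, "dx": -1, "dy": 0, "dz": 0, "twist": 0},
    {"gripper": -0.36, "dx": -1, "dy": 0, "dz": 0, "twist": 0},
    {"gripper": -0.36, "dx": -1, "dy": 0, "dz": 0, "twist": 0},
    {"gripper": -0.36, "dx": 0, "dy": 0, "dz": 0, "twist": 0},
  ],
)

```text
clock: 12.75
position: [0.5633, 0.1114, 0.025]
ee_rot: [0.0, 0.732, 0.681, -0.0]
ft_force: [0.5, 1.1, 0.2]
grip_width: 0.677
```

Call:
carry_out(
  rows=[
    {"gripper": -0.36, "dx": -1, "dy": 0, "dz": 0, "twist": 0},
    {"gripper": -0.36, "dx": 0, "dy": 0, "dz": 0, "twist": 0},
  ],
)

```text
clock: 12.95
position: [0.5632, 0.1108, 0.025]
ee_rot: [-0.0, 0.732, 0.681, -0.0]
ft_force: [-0.9, 0.5, -1.6]
grip_width: 0.682
```

Call:
carry_out(
  rows=[
    {"gripper": -0.36, "dx": -1, "dy": 0, "dz": 0, "twist": 0},
    {"gripper": -0.36, "dx": 0, "dy": 0, "dz": 0, "twist": 0},
  ],
)

```text
clock: 13.15
position: [0.5631, 0.1099, 0.025]
ee_rot: [-0.0, 0.732, 0.681, -0.0]
ft_force: [-0.3, 1.7, -1.4]
grip_width: 0.679
```

```bash
python3 -c "
from h import *
st()
s=grab('side','10')
cv2.imwrite('pics/v10.png',crop(s,235,150,355,260,5)[...,::-1])"
```

```text
t 13.15 loc [-2.0499 81.2629] z 0.0250 heading-YAW 1.5738 F loc -0.39696108826930526 1.6356850591827639 -1.3664181473073278 q [ 0.2772  0.7042 -0.7707  1.8535  0.6425  0.8521 -0.8898]
```

View pics/v10.png

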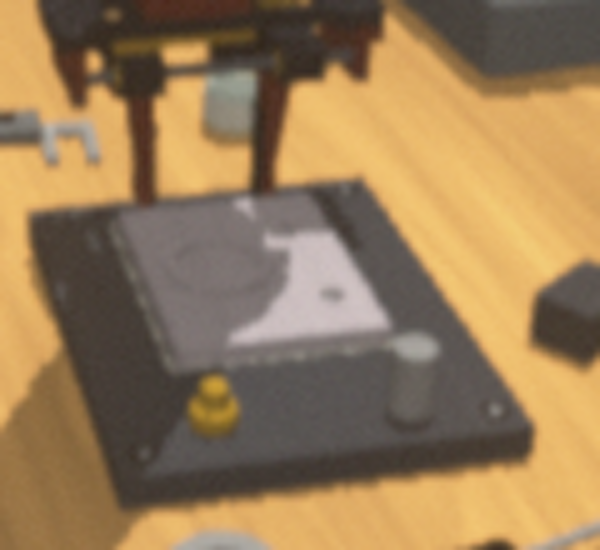

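The plate has dropped: the visible hole went from (331,272) to (331,293) in the crop, and the white line now shows just outside the -x and -y edges. I'll back off and clear the view to check it.

Call:
carry_out(
  rows=[
    {"gripper": -0.36, "dx": 4, "dy": 0, "dz": 0, "twist": 0},
    {"gripper": -0.36, "dx": 10, "dy": 0, "dz": 0, "twist": 0},
    {"gripper": -0.36, "dx": 10, "dy": 0, "dz": -5, "twist": 0},
    {"gripper": -0.36, "dx": 0, "dy": 0, "dz": -30, "twist": 0},
    {"gripper": -0.36, "dx": 0, "dy": 0, "dz": -40, "twist": 0},
    {"gripper": -0.36, "dx": 0, "dy": 0, "dz": -40, "twist": 0},
    {"gripper": -0.36, "dx": 0, "dy": 0, "dz": -40, "twist": 0},
    {"gripper": -0.36, "dx": 0, "dy": 0, "dz": -40, "twist": 0},
  ],
)

```text
clock: 14.0
position: [0.5647, 0.135, 0.2224]
ee_rot: [0.0, 0.732, 0.682, 0.0]
ft_force: [1.4, 0.5, 0.6]
grip_width: 0.679
```

Call:
carry_out(
  rows=[
    {"gripper": -0.36, "dx": 0, "dy": -40, "dz": 0, "twist": 0},
    {"gripper": -0.36, "dx": 30, "dy": -40, "dz": 0, "twist": 0},
    {"gripper": -0.36, "dx": 40, "dy": -25, "dz": 0, "twist": 0},
    {"gripper": -0.36, "dx": 40, "dy": -20, "dz": 0, "twist": 0},
    {"gripper": -0.36, "dx": 40, "dy": -10, "dz": 0, "twist": 0},
    {"gripper": -0.36, "dx": 40, "dy": 0, "dz": 0, "twist": 0},
    {"gripper": -0.36, "dx": 40, "dy": 0, "dz": 0, "twist": 0},
    {"gripper": -0.36, "dx": 40, "dy": 0, "dz": 0, "twist": 0},
    {"gripper": -0.36, "dx": 0, "dy": 0, "dz": 0, "twist": 0},
  ],
)

```text
clock: 14.9
position: [0.4468, 0.4196, 0.2207]
ee_rot: [-0.002, 0.73, 0.684, 0.001]
ft_force: [-0.5, 1.1, -0.2]
grip_width: 0.678
```

```bash
python3 -c "
from h import *
st()
s=grab('side','11');t=grab('top','11')
cv2.imwrite('pics/v11.png',crop(s,235,160,350,250,6)[...,::-1])
cv2.imwrite('pics/v11t.png',crop(t,210,128,326,224,6)[...,::-1])"
```

```text
t 14.90 loc [-141.228   381.3601] z 0.2207 heading-YAW 1.5809 F loc -0.608988533086662 1.0195378378286966 -0.24276943913793464 q [-0.1937  0.5595 -0.9373  1.5872  0.467   1.2332 -1.2794]
```

View pics/v11.png

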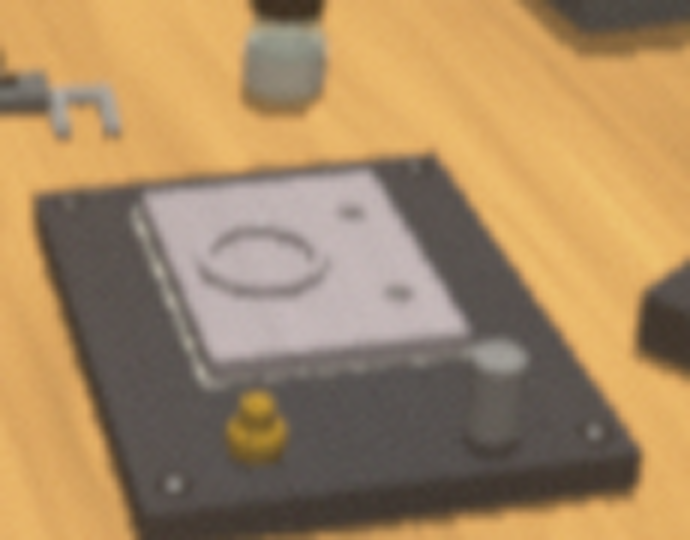

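View pics/v11t.png

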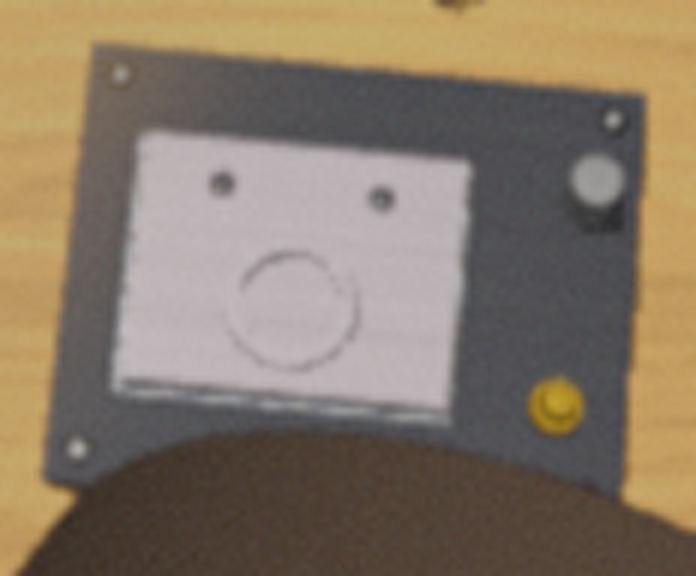

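Both pins show inside the holes, and the white line is just visible along the -x and -y edges. I'll triangulate the top corners from the two views to confirm the plate is flat and in place.

```bash
cat > chk.py <<'E'
from h import *
import sys
tag=sys.argv[1]
def plate(c,x0,y0,x1,y1,th):
    im=crop(c,x0,y0,x1,y1); g=cv2.cvtColor(im,cv2.COLOR_RGB2GRAY); hsv=cv2.cvtColor(im,cv2.COLOR_RGB2HSV)
    m=((g>th)&(hsv[...,1]<60)).astype(np.uint8)*255
    m=cv2.morphologyEx(m,cv2.MORPH_OPEN,np.ones((27,27)))
    return topx(quad(m),x0,y0)
def order(c,P,z):  # -> (+x+y),(+x-y),(-x-y),(-x+y)
    L=loc(ray(c,P,z)); m=L.mean(0); idx=[np.argmax((L-m)@np.array(s)) for s in [(1,1),(1,-1),(-1,-1),(-1,1)]]; return P[idx]
t=load('top'+tag); s=load('side'+tag)
Pt=order(t,plate(t,210,128,326,200,110),.03); Ps=order(s,plate(s,235,160,350,250,115),.03)
print("top loc z.03\n",loc(ray(t,Pt,.03))); print("side loc z.03\n",loc(ray(s,Ps,.03)))
def M(c):
    T=np.linalg.inv(c["world_from_camera"]); return c["intrinsics"]@T[:3]
X=cv2.triangulatePoints(M(t),M(s),Pt.T,Ps.T); X=(X[:3]/X[3]).T
print("triang loc",np.c_[loc(X),X[:,2]*1e3])
E
python3 chk.py 11; python3 -c "
from h import *
t=load('top11');print(holes(t,[(247,158.3),(273.5,161)],z=.03,r=4))"; 
```

```text
top loc z.03
 [[ 58.0931  73.8595]
 [ 57.0069 -74.4431]
 [-61.6609 -72.6678]
 [-61.4097  73.7602]]
side loc z.03
 [[ 57.3125  71.2457]
 [ 56.4837 -77.6237]
 [-55.7109 -78.639 ]
 [-58.062   69.0345]]
triang loc [[ 58.4503  74.0535  28.3961]
 [ 57.7432 -74.5829  27.8423]
 [-57.5164 -73.3444  25.8848]
 [-58.8716  73.9214  26.9346]]
(array([[246.6575, 158.088 ],
       [273.2583, 160.6409]]), array([[ 35.9046,  34.1129],
       [ 35.6911, -35.7452]]))
```

The masks are catching some of the line and the side faces. I'll tighten the thresholds and mark the expected seated outline on the pictures.

```bash
python3 - <<'E'
from h import *
def tow(l,z): l=np.atleast_2d(l)/1e3; return np.c_[O+l[:,:1]*XH+l[:,1:]*YH,np.full(len(l),z)]
out=[]
for n,(x0,y0,x1,y1) in {"side":(250,178,318,230),"top":(222,143,295,203)}.items():
    c=load(n+'11'); S2=10; im=crop(c,x0,y0,x1,y1,S2)
    for z,col in((.03,(255,0,0)),(.02,(0,200,0))):
        p=proj(c,tow([(55,70),(55,-70),(-55,-70),(-55,70)],z)); q=((p-[x0,y0]+.5)*S2-.5)
        cv2.polylines(im,[q.round().astype(int)],True,col,1)
    p=proj(c,tow([(57,72),(57,-72),(-57,-72),(-57,72)],.02)); q=((p-[x0,y0]+.5)*S2-.5)
    cv2.polylines(im,[q.round().astype(int)],True,(0,120,255),1)
    cv2.imwrite(f"pics/o11{n}.png",im[...,::-1])
E
```

```text
(no output)
```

View pics/o11side.png

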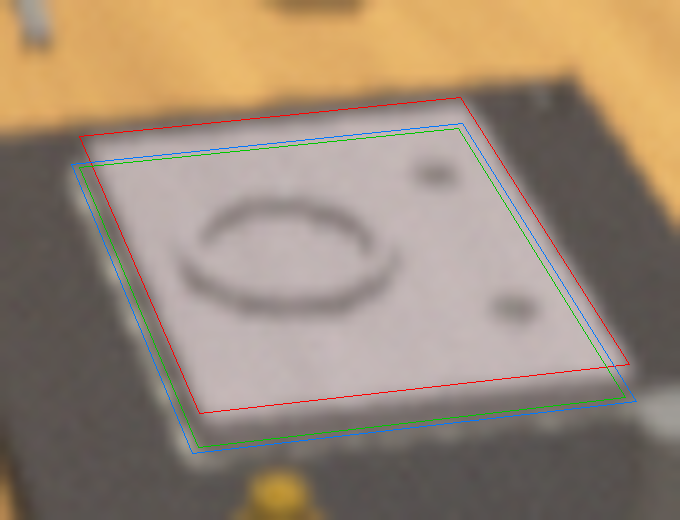

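View pics/o11top.png

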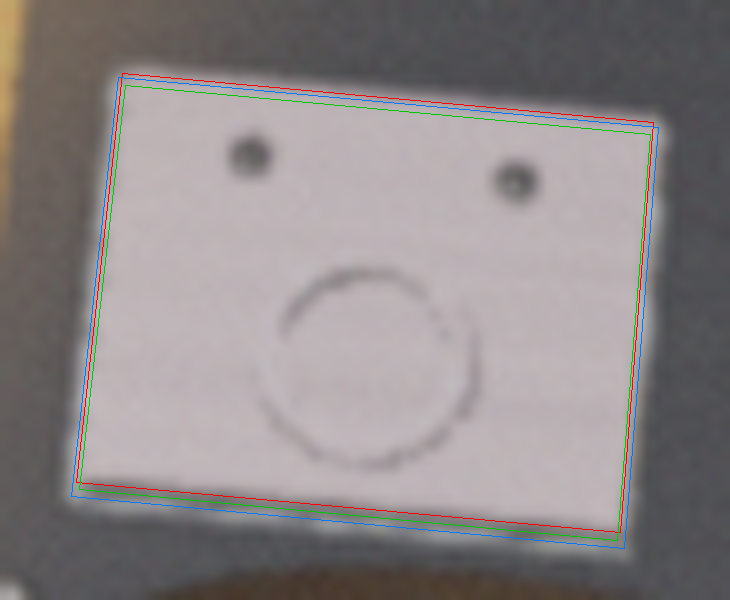

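```bash
python3 - <<'E'
from h import *
def tow(l,z): l=np.atleast_2d(l)/1e3; return np.c_[O+l[:,:1]*XH+l[:,1:]*YH,np.full(len(l),z)]
c=load('side11'); g=cv2.cvtColor(c["image"],cv2.COLOR_RGB2GRAY)
g=cv2.resize(g,None,fx=8,fy=8,interpolation=cv2.INTER_CUBIC).astype(float)
res=[]
for xl in range(-45,46,6):
    a=proj(c,tow([(xl,-70)],.03))[0]; b=proj(c,tow([(xl,-72)],.02))[0]
    def col(u): return int(round((u+.5)*8-.5))
    u=col(a[0]); v=col(a[1]); 
    pr=g[v-20:v+60,u-12:u+13].mean(1)
    hi=pr[:15].mean(); k=np.argmin(pr[20:45])+20; lo=pr[k]; e=np.where(pr[10:k]<(hi+lo)/2)[0][0]+10
    kk=k+np.argmax(pr[k:k+30])
    res.append([xl,(e-20)/8,(kk-k)/8,(kk-e)/8,b[1]-a[1]])
res=np.array(res);print(res)
# far (+y) edge: and +x edge offset, vertical / horizontal
for xl in (-40,-20,0,20,40):
    a=proj(c,tow([(xl,70)],.03))[0]; u=col(a[0]);v=col(a[1]); pr=g[v-30:v+40,u-12:u+13].mean(1); hi=pr[-10:].mean(); lo=pr[10:35].min(); print("far",xl,(np.where(pr[15:]>(hi+lo)/2)[0][0]+15-30)/8)
for yl in (-50,-30,0,30,50):
  for xs in (55,-55):
    a=proj(c,tow([(xs,yl)],.03))[0]; u=col(a[0]);v=col(a[1]); pr=g[v-8:v+9,u-40:u+41].mean(0); 
    d=np.gradient(cv2.GaussianBlur(pr[None],(9,1),0)[0]); k=np.argmin(d[15:65])+15 if xs>0 else np.argmax(d[25:65])+25; print("xedge",xs,yl,(k-40)/8)
E
```

```text
[[-45.       1.       0.625    2.5      3.8268]
 [-39.       1.       0.625    2.625    3.8236]
 [-33.       1.       0.75     2.75     3.8205]
 [-27.       1.       1.375    3.125    3.8174]
 [-21.       1.       0.75     2.625    3.8142]
 [-15.       1.125    0.875    2.75     3.8111]
 [ -9.       1.       1.25     3.       3.808 ]
 [ -3.       1.       1.375    3.125    3.8049]
 [  3.       1.       1.       2.75     3.8018]
 [  9.       1.       1.75     3.5      3.7987]
 [ 15.       1.       1.25     3.125    3.7956]
 [ 21.       1.125    0.625    2.375    3.7925]
 [ 27.       1.125    0.75     2.625    3.7894]
 [ 33.       1.       1.625    3.25     3.7863]
 [ 39.       1.       1.375    3.25     3.7833]
 [ 45.       1.       0.5      2.375    3.7802]]
far -40 -1.875
far -20 -1.875
far 0 -1.875
far 20 -1.875
far 40 -1.875
xedge 55 -50 0.25
xedge -55 -50 0.25
xedge 55 -30 -0.125
xedge -55 -30 0.25
xedge 55 0 0.5
xedge -55 0 0.625
xedge 55 30 0.0
xedge -55 30 0.375
xedge 55 50 0.5
xedge -55 50 0.625
```

The seated -y top edge shows a constant 1.0 px offset along its whole length, with no slope, so the plate is flat and square. One last check on the bystanders, then I'll hand in.

```bash
python3 - <<'E'
from h import *
from station import *
a=load('side0')["image"]; b=load('side11')["image"]
d=cv2.GaussianBlur(cv2.absdiff(a,b).max(2),(5,5),0)
for n,(x0,y0,x1,y1) in dict(jar=(272,150,294,182),caliper=(200,168,258,186),nut=(268,222,288,240),cyl=(310,213,326,238),block=(338,200,366,224),ring=(264,253,296,282),driver=(300,248,370,282)).items():
    g=[cv2.cvtColor(i[y0:y1,x0:x1],cv2.COLOR_RGB2GRAY).astype(np.float32) for i in (a,b)]
    print(n,"shift px",np.round(cv2.phaseCorrelate(*g)[0],2),"maxdiff",d[y0:y1,x0:x1].max())
cv2.imwrite("pics/side11c.png",b[100:300,180:400,::-1].repeat(3,0).repeat(3,1))
E
```

```text
jar shift px [-0.15  0.02] maxdiff 13
caliper shift px [ 0.21 -0.18] maxdiff 79
nut shift px [0.38 0.13] maxdiff 18
cyl shift px [-0.1   0.09] maxdiff 66
block shift px [-0.1  -0.02] maxdiff 9
ring shift px [-0.1   0.02] maxdiff 9
driver shift px [0.04 0.04] maxdiff 9
```

View pics/side11c.png

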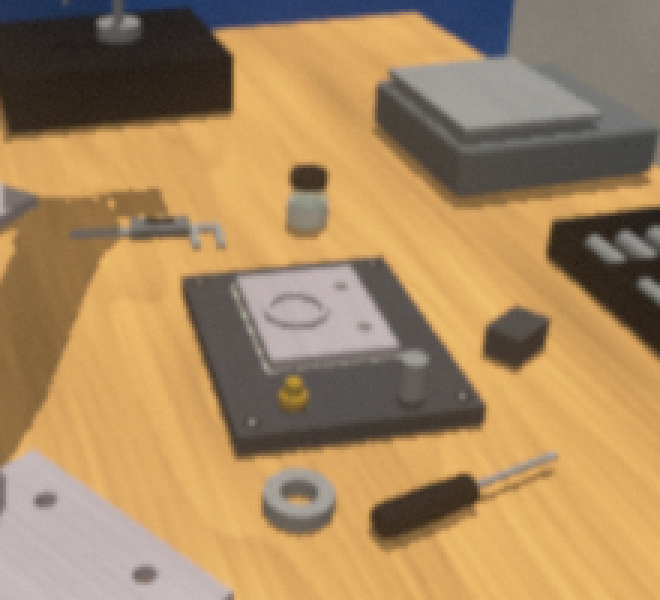

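All the bystanders are where they started. The caliper difference is the arm's shadow, and the cylinder patch differs only because the plate edge moved behind it. Handing in.

```bash
python3 -c "
from station import *
print(hand_in())"
```

```text
the job is handed in; nothing more can be done
None
```

The nest plate is seated on both pins and lies flat, and the job was handed in at about 15 s of the 72 s allowed.

**What I did:** With the gripper part-open and never gripping or lifting, I used both fingertips as a straight edge. I pushed the plate about 5 mm in +x on its -x edge, which also squared it up. Then I pushed about 16 mm in -y on its +y edge at 1–3 N until it dropped, backed off and moved the hand clear.

**Last checks:**
- **Seating:** Both pins show inside the holes, at about x 35.8 and y +34.1 / -35.7 against a nominal 35 and ±35. That is within the 1.5 mm clearance, so the gap to the white line is slightly wider on the -x side.
- **Flatness:** In the side view, the plate's -y top edge has no slope relative to the expected seated edge.
- **Bystanders:** None of the listed ones shifted by more than 0.4 px.

**What disagreed:**
- **Side camera:** It sits about 1 px (roughly 2 mm) off from the top one.
- **Corner triangulation:** It gave 26–28 mm for the plate's top face instead of 30, because the masks caught parts of the line and side faces. I relied on the edge comparison instead.
- **First +x push:** It stuck at about 7.5 N, above the expected 2–4 N, then slid about 1 mm too far. The holes still dropped over the pins.

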